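Refit the filter plate in its housing and bolt it

ROBOT

A 7-joint arm with a two-finger parallel gripper is mounted at the origin on a cart in front of the work surface, level with it; the furniture and walls round the work are solid. World frame = base frame: x ahead of the robot, y to its left, z up, the work surface at z = 0. Lengths are in m, angles in rad, forces in N, time in s.
With the tool pointing down it reaches from about 0.425 to 0.825 m from the base axis. Payload 3.6 kg.
Tool frame: the origin (TCP) lies at the very end of the fingers, on their centre line; the grasp point (between the pads) lies 19 mm behind it; z points along the fingers, y is the line along which they close (so a half turn about z gives the same grasp; the last joint's range is limited). The gripper opens to 85 mm and grips with 20 to 120 N. Pads are 22 mm wide; open, the fingers measure 114 mm over their backs; the gripper's body (76 mm by 85 mm) begins 54 mm behind the grasp point. The pads swing forward as they close: fully open they stand 13 mm farther back than shut.
Start: joints at [-0.026, 0.615, -0.013, 1.423, 0.008, 1.103, -0.04], TCP at [0.65, 0, 0.231] pointing down, gripper open.
Joint ranges: [-3.12, 3.12], [-0.3, 2.06], [-1.34, 1.32], [0.26, 2.42], [-1.36, 4.5], [0.01, 1.98], [-2.84, 2.84]. Speed limits (rad/s): [2.79, 2.79, 3.14, 3.14, 3.14, 3.14, 3.14].

INTERFACE

Orientations are given as a 3x3 rotation matrix whose columns are the frame's x, y, z axes.
In Python, from plant import robot, cams, ticket gives the robot as it stands.
- The arm moves only by the tool carry_out, never from a script. Its argument "targets" is a list of rows, each an object with "offset": the shift along the tool's x, y, z in units of 25 mm (1.0 is 25 mm), a list of three; "turn": the turn about the tool's z in units of 10 degrees (1.0 is 10 degrees); "jaw": the closure, from 0 (fully open) to 1 (shut). A call has 1 to 10 rows; each row shifts and turns the commanded pose from where the row before left it, along the tool's axes as they then stand; what a row does not reach is not made up. A row lasts 1/8 s, in which the tool goes at most 62.5 mm and 10.7 degrees, less where a joint would pass 70% of its speed; a pose out of reach is approached as far as the arm can. A call is refused whole if a number of a shift passes 1 or a number of a turn 1, either way. A call with a gripper value outside its range is refused whole. The fingers move at their own pace and stop on an object; "squeeze" is the grip in N (left out, the last holds). Time passes only in rows, so rows that do not move let the fingers close. It gives the time, the measured TCP pose, the force, the opening and the grip force at its end, in the units of the state.
- robot.state(): the state, without advancing time (a new reading comes with each control period).
- cams.camera(name): name is "scene" or "side" or "wrist"; returns the picture (420x560x3 uint8, red, green, blue); there is no depth.
- cams.get_calibration(name): a dict with "K" (3x3 intrinsics, pixels), "eye" and "attitude" of the camera in the world. Camera axes: x right, y down, z forward; pixel columns grow to the right and rows downward; lengths in m; the calibration is good to about 2 mm. A picture is of the moment at which its call begins: read the wrist's pose just before it. get_calibration takes no time and is no camera call; for the wrist camera it gives the pose at the moment of the call.
- ticket.finish_job(): hands the job in; it is judged then, once.
The state is a dict: "clock": time; "joint_positions": joint angles; "dq": joint speeds; "tau": joint torques, N m; "tool_pos": TCP position; "eef_rot": TCP orientation; "wrist_force": force on the tool from outside, world axes, zero at the start; "moment": the same for the moment, N m; "finger_gap": opening from 0.0 (shut) to 1.0 (fully open); "gripper_force": force on a finger pad.
Only numpy, scipy, OpenCV 4.12 (cv2) and the standard library are available. Lean on these libraries where they do the work, as an engineer would, in place of code of your own. Each camera call takes 0.05 s, during which the arm holds its last target. There are 200 camera calls.

TASK

Refit the loose perforated filter plate in the grey housing: tuck one long edge under the housing's retaining lip, then lower the opposite edge, keeping hold of the plate and not forcing it, until it lies flat on the ledge inside. Then let go and slide the bolt fully home over the plate, and leave the other things on the counter where they are.

Things in the scene. Friction and masses are not known exactly. Their poses are not given: they have to be found in the camera images.
- filter_plate: Loose perforated steel plate, 0.3 kg, lying handle up. Origin: centre of its underside, z up. 122 mm in x, 134 in y, 5 thick; same turned half round, either 134 mm edge may go under the lip. Flat-sided bridge handle over the centre: bar 12 mm thick in x, 68 long in y, z = 32 to 50 mm, on legs at y = -29 and 29 mm; grip it across the 12 mm.
- housing: Fixed grey steel housing, open on top. Origin on the counter under the centre of its recess, x towards the bolt, z up. Outside x = -73 to 118 mm, y = -80 to 80; pipe stub on the +x wall to x = 142. The recess for the plate: x = -63 to 63 mm, y = -70 to 70, upright walls; the plate lies on a ledge at z = 40 mm. Rim at the two y sides and deck on the +x side at z = 47.
- lip (a point): Middle of the free edge of the housing's retaining lip, on its underside: x = -49 mm, y = 0, z = 50.5 in the housing's frame. The lip runs along the whole -x side (nearest the robot), covers x = -63 to -49 mm of the recess, top at z = 54.5. A flat plate cannot pass it; it goes under tilted, about 14 degrees with the +x edge raised.
- bolt (a joint): Flat sliding bolt on the housing's deck, in the middle of the +x side. 0 = drawn back, clear of the recess; 0.018 m = fully home, its tip over the plate (tip at x = 66 mm minus the joint value, y = 0, underside at z = 48 mm). It slides towards the housing's -x, stays where it is left and takes about 1.5 N.
- bolt_knob (a point): Centre of the top of the bolt's upright round knob, 14 mm in diameter and 32 mm tall (z = 54 to 86 mm over the counter). It moves with the bolt: at x = 104 mm minus the joint value, y = 0 in the housing's frame. A guide strap in front of it (x = 66 to 78 mm, y = -19 to 19 mm) is 57.5 mm high.
- adapter_1: brass hydraulic adapter standing on end, about 27 x 24 mm and 44 mm tall, bystander; origin at the middle of its underside
- bearing: steel ball bearing lying flat, 52 mm across and 15 mm tall, bystander; origin at the middle of its underside
Mind the look-alikes: they are no part of the job. What is shaped like the filter_plate but brown or yellow is not meant.

How it is judged:
By the outcome, as a careful person would: the job done as asked, in the order asked, and still so for the second after the job is handed in, with the robot touching nothing.
It also fails if it takes over 48 s, if anything falls off the work surface, if the arm or the gripper's body presses on something with over 40 N, if the wrist force passes 120 N, or if a joint passes its speed limit or range.

## Working session

There is one attempt and no reset: what is moved stays moved. The work goes in short steps, Python scripts to look and compute and a tool call to move; the robot and the scene stay as the last step left them, time stands still between calls to the robot, and variables do not carry over. Pictures are saved under pics/ and viewed, at most 10 in all, crops included, and the job is handed in when it is done.

Besides the shell and the picture viewer there is one more tool, called as name(argument=value, ...) on one line, values as JSON. carry_out: Moves the arm, as the interface text tells. Its arguments: {"type":"object","properties":{"targets":{"type":"array","items":{"type":"object","properties":{"offset":{"type":"array","items":{"type":"number"}},"turn":{"type":"number"},"jaw":{"type":"number"}}}},"squeeze":{"type":"number"}},"required":["targets"]}

```bash
ls; mkdir -p pics
python3 - <<'E'
from plant import robot,cams,ticket
import cv2,numpy as np
s=robot.state();print(s)
for n in ["scene","side","wrist"]:
    c=cams.get_calibration(n);print(n,c)
    cv2.imwrite(f"pics/{n}0.png",cams.camera(n)[:,:,::-1])
E
```

```text
pics
{'clock': 0.0, 'joint_positions': array([-0.02652786,  0.61592223, -0.01265074,  1.42492658,  0.00810848,
        1.10336358, -0.04038736]), 'dq': array([-1.76651069e-04, -1.93427192e-04,  9.15346343e-05,  6.40753818e-04,
        2.69496297e-04, -8.61998394e-04, -6.86982539e-04]), 'tau': array([ 1.38264377e-04, -4.69217670e+01,  2.59523503e-01, -1.71036780e+01,
        1.00907375e-02,  9.80606623e-03,  4.10031795e-07]), 'tool_pos': array([6.49233283e-01, 4.37179600e-05, 2.30126897e-01]), 'eef_rot': array([[-1.39159176e-04,  9.99996689e-01, -2.56953738e-03],
       [ 9.99999990e-01,  1.39095339e-04, -2.50221101e-05],
       [-2.46646166e-05, -2.56954083e-03, -9.99996698e-01]]), 'wrist_force': array([-0.28004411, -0.09865523,  0.00959015]), 'moment': array([ 0.02604976, -0.04533692, -0.00911248]), 'gripper_force': 0.0, 'finger_gap': 1.0033040367422874}
scene {'K': array([[481.44331667,   0.        , 280.97528866],
       [  0.        , 481.44331667, 205.25129283],
       [  0.        ,   0.        ,   1.        ]]), 'eye': array([-0.10144409, -0.79938569,  0.95186766]), 'attitude'
[... 236 characters left out ...]
44690914, 213.48052625],
       [  0.        ,   0.        ,   1.        ]]), 'eye': array([0.08254012, 0.68184764, 0.72675666]), 'attitude': array([[-0.88675536, -0.26698332,  0.37733916],
       [-0.46179817,  0.47604472, -0.74841424],
       [ 0.0201838 , -0.83791487, -0.54542762]])}
wrist {'K': array([[297.0206923 ,   0.        , 274.79426273],
       [  0.        , 297.0206923 , 210.1055962 ],
       [  0.        ,   0.        ,   1.        ]]), 'eye': array([0.65053873, 0.07160603, 0.37266839]), 'attitude': array([[ 9.99998182e-01,  4.97571376e-05, -1.90612605e-03],
       [-4.88216484e-04, -9.59654807e-01, -2.81180393e-01],
       [-1.84321376e-03,  2.81180812e-01, -9.59653038e-01]])}
```

View pics/scene0.png

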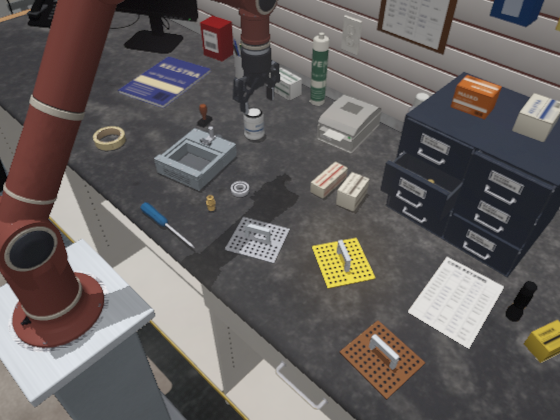

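View pics/side0.png

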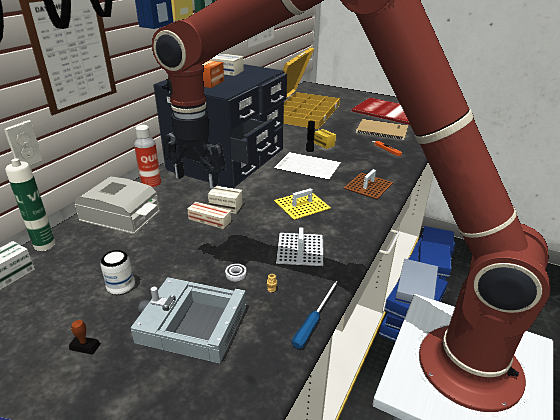

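View pics/wrist0.png

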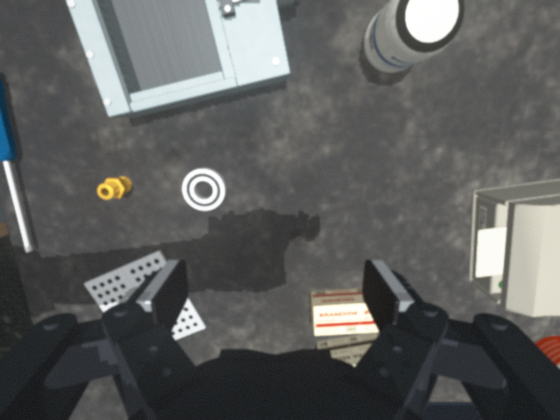

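```bash
cat > h.py <<'E'
import numpy as np
def ray(c,uv):
    d=c["attitude"]@np.linalg.solve(c["K"],[uv[0],uv[1],1.]); return c["eye"],d/np.linalg.norm(d)
def onz(c,uv,z):
    e,d=ray(c,uv); return e+d*(z-e[2])/d[2]
def tri(*obs):
    A=0;b=0;P=[]
    for c,uv in obs:
        e,d=ray(c,uv);M=np.eye(3)-np.outer(d,d);A=A+M;b=b+M@e;P.append((e,M))
    p=np.linalg.solve(A,b); return p,[float(np.linalg.norm(M@(p-e))) for e,M in P]
def proj(c,p):
    q=c["K"]@(c["attitude"].T@(np.array(p)-c["eye"])); return q[:2]/q[2]
E
python3 - <<'E'
from plant import cams
from h import *
np.set_printoptions(precision=4,suppress=True)
s,d,w=[cams.get_calibration(n) for n in("scene","side","wrist")]
print("plate",onz(s,(258,239),.003),onz(d,(301,250),.003))
print("plate corners wrist",[onz(w,p,.005)[:2] for p in((85,285),(163,251),(205,325))])
print("knob",tri((s,(210,128)),(d,(154,290)),(w,(226,3))))
print("housing corners wrist z.047",[onz(w,p,.047)[:2] for p in((110,112),(288,73))])
E
```

```text
plate [ 0.4645 -0.1827  0.003 ] [ 0.4589 -0.1741  0.003 ]
plate corners wrist [array([ 0.3852, -0.145 ]), array([ 0.4995, -0.0935]), array([ 0.5483, -0.2105])]
knob (array([0.6211, 0.1833, 0.0858]), [0.006677030894106192, 0.01513848285932859, 0.018953518780301])
housing corners wrist z.047 [array([0.4782, 0.0828]), array([0.6634, 0.12  ])]
```

carry_out(targets=[{"offset":[1,-1,0],"turn":0,"jaw":0},{"offset":[1,-1,0],"turn":0,"jaw":0},{"offset":[1,-1,0],"turn":0,"jaw":0},{"offset":[1,0,0],"turn":0,"jaw":0},{"offset":[0,0,0],"turn":0,"jaw":0},{"offset":[0,0,0],"turn":0,"jaw":0}], squeeze=20)

```text
clock: 0.9
tool_pos: [0.5752, 0.0983, 0.231]
eef_rot: [[0.001, 1.0, -0.0], [1.0, -0.001, -0.002], [-0.002, -0.0, -1.0]]
wrist_force: [0.9, -0.8, -0.2]
finger_gap: 0.998
gripper_force: 0.0
```

```bash
cat > snap.py <<'E'
import sys,cv2,pickle
from plant import robot,cams
from h import *
n=sys.argv[1];cam=sys.argv[2] if len(sys.argv)>2 else "wrist"
c=cams.get_calibration(cam);im=cams.camera(cam)
cv2.imwrite(f"pics/{n}.png",im[:,:,::-1]);pickle.dump(c,open(f"pics/{n}.pkl","wb"))
s=robot.state();print(s["clock"],s["tool_pos"].round(4),s["eef_rot"].round(3).tolist())
E
python3 snap.py w1
```

```text
0.95 [0.5753 0.0979 0.2311] [[0.002, 1.0, -0.0], [1.0, -0.002, -0.002], [-0.002, -0.0, -1.0]]
```

carry_out(targets=[{"offset":[-1,-1,0],"turn":0,"jaw":0},{"offset":[-1,-1,0],"turn":0,"jaw":0},{"offset":[-1,-1,0],"turn":0,"jaw":0},{"offset":[-1,-1,0],"turn":0,"jaw":0},{"offset":[-1,0,0],"turn":0,"jaw":0},{"offset":[-1,0,0],"turn":0,"jaw":0},{"offset":[-1,0,0],"turn":0,"jaw":0},{"offset":[-1,0,0],"turn":0,"jaw":0},{"offset":[-1,0,0],"turn":0,"jaw":0},{"offset":[-1,0,0],"turn":0,"jaw":0}])

```text
clock: 2.2
tool_pos: [0.4745, -0.1526, 0.2313]
eef_rot: [[0.003, 1.0, -0.0], [1.0, -0.003, -0.001], [-0.001, -0.0, -1.0]]
wrist_force: [0.7, -0.2, -0.0]
finger_gap: 0.997
gripper_force: 0.0
```

carry_out(targets=[{"offset":[-1,0,0],"turn":0,"jaw":0},{"offset":[-1,0,0],"turn":0,"jaw":0},{"offset":[-1,0,0],"turn":0,"jaw":0},{"offset":[-1,0,0],"turn":0,"jaw":0},{"offset":[0,0,0],"turn":0,"jaw":0},{"offset":[0,0,0],"turn":0,"jaw":0}])

```text
clock: 2.95
tool_pos: [0.4747, -0.2495, 0.2311]
eef_rot: [[0.0, 1.0, -0.001], [1.0, -0.0, 0.001], [0.001, -0.001, -1.0]]
wrist_force: [-0.2, 0.3, 0.7]
finger_gap: 0.998
gripper_force: 0.0
```

```bash
python3 snap.py w2; python3 -c "
import cv2,numpy as np
a=cv2.imread('pics/w1.png');b=cv2.imread('pics/w2.png')
cv2.imwrite('pics/v12.png',np.vstack([a[:300],b[:300]]))"
```

```text
3.0 [ 0.4749 -0.249   0.2312] [[-0.001, 1.0, -0.0], [1.0, 0.001, 0.001], [0.001, -0.0, -1.0]]
```

View pics/v12.png

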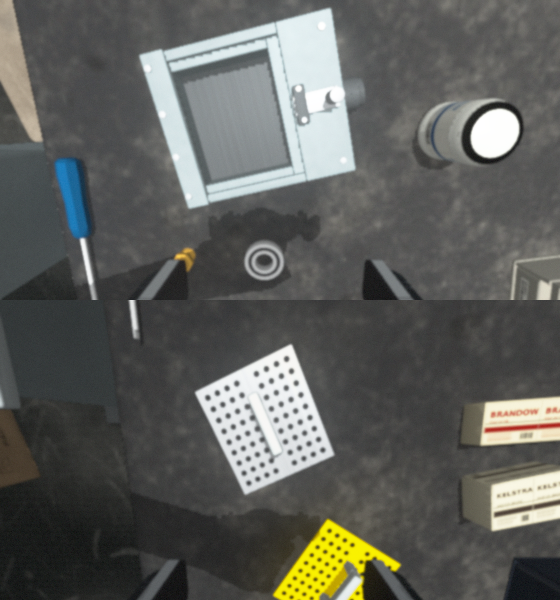

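```bash
cat > m.py <<'E'
import cv2,pickle
from plant import cams
from h import *
np.set_printoptions(precision=4,suppress=True)
w1,w2=[pickle.load(open(f'pics/{n}.pkl','rb')) for n in('w1','w2')]
def quad(mask,seed):
    n,l,st,ce=cv2.connectedComponentsWithStats(mask.astype(np.uint8))
    m=(l==l[seed[1],seed[0]]).astype(np.uint8)
    h=cv2.convexHull(cv2.findContours(m,0,2)[0][0])
    for e in np.linspace(2,30,60):
        q=cv2.approxPolyDP(h,e,True)
        if len(q)<=4: break
    return q[:,0].astype(float)
a=cv2.imread('pics/w1.png').astype(int);b=cv2.imread('pics/w2.png').astype(int)
bm=(b.min(2)>110); bm[300:]=0
bm=cv2.morphologyEx(bm.astype(np.uint8),cv2.MORPH_CLOSE,np.ones((13,13)))
q=quad(bm,(285,75));print("plate px",q)
P=np.array([onz(w2,p,.005)[:2] for p in q]);print(P,P.mean(0))
E_=np.roll(P,-1,0)-P;print("len",np.linalg.norm(E_,axis=1),"ang",np.degrees(np.arctan2(E_[:,1],E_[:,0]))%90)
am=(a.min(2)>120)&(a[:,:,0]>a[:,:,2]-5); am[300:]=0
am[:,:100]=0
am=cv2.morphologyEx(am.astype(np.uint8),cv2.MORPH_CLOSE,np.ones((9,9)))
q=quad(am,(330,140));print("housing px",q)
for z in(.047,.0545):
    P=np.array([onz(w1,p,z)[:2] for p in q]);print(z,P,P.mean(0))
    E_=np.roll(P,-1,0)-P;print("len",np.linalg.norm(E_,axis=1),"ang",np.degrees(np.arctan2(E_[:,1],E_[:,0]))%90)
E
python3 m.py
python3 - <<'E'
import cv2,numpy as np
f=lambda n,x,y,w,h,s:cv2.resize(cv2.imread(f'pics/{n}.png')[y:y+h,x:x+w],(w*s,h*s),interpolation=cv2.INTER_CUBIC)
A=np.hstack([f('scene0',155,115,90,75,4),f('side0',130,275,90,75,4)])
B=np.hstack([f('scene0',215,210,90,70,4),f('side0',260,220,90,70,4)])
cv2.imwrite('pics/z.png',np.vstack([A,B]))
E
```

```text
plate px [[291.  44.]
 [334. 155.]
 [244. 194.]
 [195.  91.]]
[[ 0.4938 -0.0934]
 [ 0.5483 -0.2153]
 [ 0.4364 -0.2643]
 [ 0.3834 -0.142 ]] [ 0.4655 -0.1788]
len [0.1336 0.1221 0.1333 0.1206] ang [24.0724 23.6349 23.4489 23.7636]
housing px [[329.   7.]
 [355. 170.]
 [188. 208.]
 [139.  55.]]
0.047 [[0.6282 0.2758]
 [0.6646 0.1199]
 [0.4769 0.0767]
 [0.4417 0.2348]] [0.5528 0.1768]
len [0.1601 0.1926 0.162  0.191 ] ang [13.1304 12.9519 12.5758 12.3866]
0.0545 [[0.627  0.2733]
 [0.6626 0.121 ]
 [0.4792 0.0788]
 [0.4448 0.2333]] [0.5534 0.1766]
len [0.1564 0.1881 0.1582 0.1866] ang [13.1304 12.9519 12.5758 12.3866]
```

View pics/z.png

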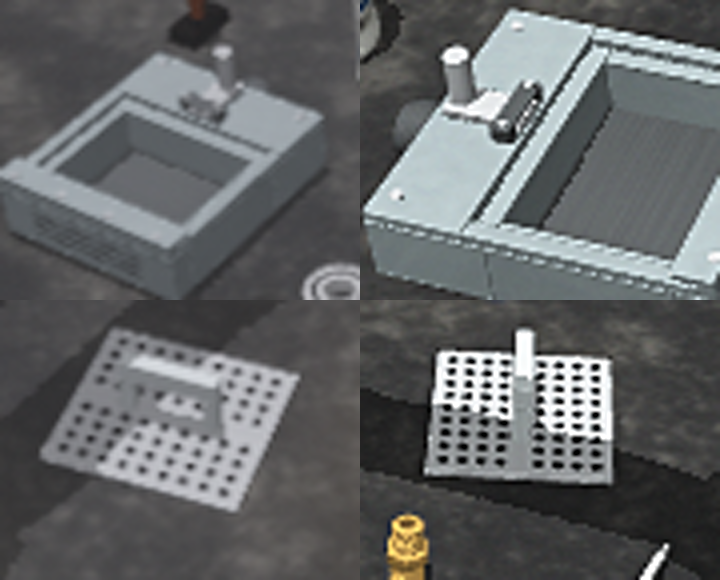

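Run:
```python
exec(open('m.py').read().split("def quad")[0])
s,d=[cams.get_calibration(n) for n in("scene","side")]
print("knob",tri((s,(211,128)),(d,(154,288)),(w1,(336,96))))
print("handle",tri((s,(259.8,228.2)),(d,(301.2,233)),(w2,(264,123))))
# plate corners scene/side/w2
z=lambda x,y:(215+x/4,210+(y-300)/4); y_=lambda x,y:(260+(x-360)/4,220+(y-300)/4)
pl=np.array([.4655,-.1788]);yaw=np.radians(23.7);R=lambda a:np.array([[np.cos(a),-np.sin(a)],[np.sin(a),np.cos(a)]])
for zz in(.032,.05):
  for y in(-.034,.034):
    p=pl+R(yaw)@[0,y];print("bar end",zz,y,[proj(c,[*p,zz]) for c in(s,d,w2)])
hc=np.array([.5318,.172]);hy=np.radians(12.8)
for n,q in dict(knob=(.104,0,.086),lipin=(-.049,-.07,.0545),deck=(.118,-.08,.047),deck2=(.118,.08,.047),lo=(-.073,-.08,.0545)).items():
    p=hc+R(hy)@q[:2];print(n,p,[proj(c,[*p,q[2]]) for c in(s,d,w1)])
# deck corner triangulation (zoom px in top row)
print("deck-y",tri((s,(155+324/4,115+115/4)),(d,(130+4/4,275+215/4)),(w1,(355,170))))
print("deck+y",tri((s,(155+165/4,115+52/4)),(w1,(331,8))))
```

```text
knob (array([0.6327, 0.1922, 0.084 ]), [0.0009031679417734335, 0.0006589769512023069, 0.0012497642753664406])
handle (array([ 0.4659, -0.1836,  0.0482]), [0.005062214282641415, 0.0023988780709737144, 0.006086161838753228])
bar end 0.032 -0.034 [array([269.2076, 233.9532]), array([300.4115, 232.3565]), array([277.8847, 152.659 ])]
bar end 0.032 0.034 [array([244.7579, 227.2338]), array([299.5212, 247.4525]), array([252.5838,  93.9652])]
bar end 0.05 -0.034 [array([269.1178, 229.2034]), array([300.6843, 226.9634]), array([278.0516, 154.2402])]
bar end 0.05 0.034 [array([244.4196, 222.4778]), array([299.8001, 241.9187]), array([251.3134,  92.281 ])]
knob [0.6332 0.195 ] [array([210.1913, 126.8626]), array([152.6788, 288.3693]), array([337.6558,  93.752 ])]
lipin [0.4995 0.0929] [array([198.7619, 170.2287]), array([233.2211, 291.1037]), array([205.3356, 195.733 ])]
deck [0.6646 0.1201] [array([235.127, 142.949]), array([166.812 , 276.8577]), array([355.0195, 169.7525])]
deck2 [0.6291 0.2762] [array([193.8808, 127.139 ]), array([129.423 , 327.7249]), array([329.9845,   6.5097])]
lo [0.4783 0.0778] [array([196.3382, 176.1562]), array([244.9997, 290.1568]), array([187.3004, 208.8872])]
deck-y (array([ 0.7026,  0.1661, -0.0333]), [0.02548162438631968, 0.054207156427518575, 0.06069818716507968])
deck+y (array([0.6332, 0.2747, 0.0421]), [0.0028519918923740973, 0.0028519918923740734])
```

carry_out(targets=[{"offset":[1,0,0],"turn":0,"jaw":0},{"offset":[1,-0.36,0],"turn":0,"jaw":0},{"offset":[0.8,0,0],"turn":0,"jaw":0},{"offset":[0,0,0],"turn":1,"jaw":0},{"offset":[0,0,1],"turn":1,"jaw":0},{"offset":[0,0,1],"turn":1,"jaw":0},{"offset":[0,0,1],"turn":1,"jaw":0},{"offset":[0,0,1],"turn":1,"jaw":0},{"offset":[0,0,1],"turn":1,"jaw":0},{"offset":[0,0,0],"turn":0.63,"jaw":0}])

```text
clock: 4.25
tool_pos: [0.4649, -0.1778, 0.1046]
eef_rot: [[0.916, 0.4, -0.004], [0.4, -0.916, 0.002], [-0.003, -0.004, -1.0]]
wrist_force: [-0.4, 0.2, -0.3]
finger_gap: 1.0
gripper_force: 0.0
```

carry_out(targets=[{"offset":[0,0,0],"turn":0,"jaw":0},{"offset":[0,0,0],"turn":0,"jaw":0}])

```text
clock: 4.5
tool_pos: [0.4664, -0.1794, 0.1067]
eef_rot: [[0.915, 0.404, 0.001], [0.404, -0.915, 0.0], [0.001, 0.0, -1.0]]
wrist_force: [0.3, -0.2, -0.4]
finger_gap: 1.001
gripper_force: 0.0
```

```bash
python3 snap.py w3
python3 - <<'E'
exec(open('m.py').read().split("def quad")[0])
w=pickle.load(open('pics/w3.pkl','rb'));im=cv2.imread('pics/w3.png')
from plant import robot
t=robot.state()["tool_pos"];R=robot.state()["eef_rot"];print(R.T@(np.array([.4655,-.1788,.014])-t)/.025,np.degrees(np.arctan2(R[1,1],R[0,1])))
E
```

```text
4.55 [ 0.4664 -0.1796  0.1067] [[0.915, 0.404, 0.001], [0.404, -0.915, 0.0], [0.001, 0.0, -1.0]]
[-0.0222 -0.0437  3.7091] -66.17753626900597
```

View pics/w3.png

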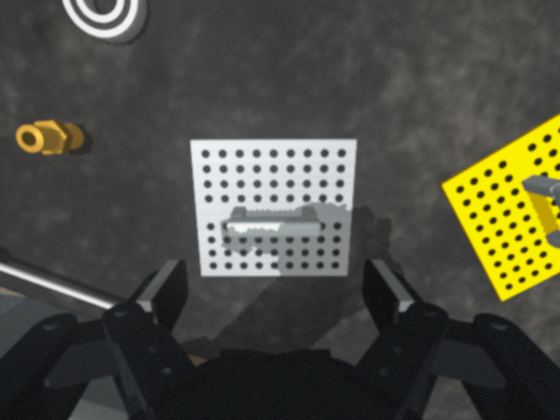

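carry_out(targets=[{"offset":[0,0,1],"turn":0,"jaw":0},{"offset":[0,0,1],"turn":0,"jaw":0},{"offset":[0,0,1],"turn":0,"jaw":0},{"offset":[0,0,0.7],"turn":0,"jaw":0},{"offset":[0,0,0],"turn":0,"jaw":0},{"offset":[0,0,0],"turn":0,"jaw":0.3},{"offset":[0,0,0],"turn":0,"jaw":0.4},{"offset":[0,0,0],"turn":0,"jaw":0.4}], squeeze=20)

```text
clock: 5.55
tool_pos: [0.4664, -0.1799, 0.0147]
eef_rot: [[0.915, 0.402, 0.001], [0.402, -0.915, 0.0], [0.001, 0.0, -1.0]]
wrist_force: [-1.0, 0.7, 4.4]
finger_gap: 0.793
gripper_force: 24.9
```

carry_out(targets=[{"offset":[0,0,-0.5],"turn":0,"jaw":0.4},{"offset":[0,0,-0.8],"turn":0,"jaw":0.4},{"offset":[0,0,-1],"turn":0,"jaw":0.4},{"offset":[0,0,-1],"turn":0,"jaw":0.4},{"offset":[0,0,-0.7],"turn":0,"jaw":0.4},{"offset":[0,0,0],"turn":0,"jaw":0.4}])

```text
clock: 6.3
tool_pos: [0.4666, -0.1803, 0.1151]
eef_rot: [[0.916, 0.402, 0.003], [0.402, -0.916, -0.001], [0.002, 0.002, -1.0]]
wrist_force: [0.4, -0.3, -3.7]
finger_gap: 0.787
gripper_force: 24.7
```

carry_out(targets=[{"offset":[0.36,-0.5,0],"turn":0,"jaw":0.4},{"offset":[0.72,-0.975,0],"turn":0,"jaw":0.4},{"offset":[0.72,-0.975,0],"turn":0,"jaw":0.4},{"offset":[0.72,-0.975,0],"turn":0,"jaw":0.4},{"offset":[0.72,-0.975,0],"turn":0,"jaw":0.4},{"offset":[0.72,-0.975,0],"turn":0,"jaw":0.4},{"offset":[0.72,-0.975,0],"turn":0,"jaw":0.4},{"offset":[0.72,-0.975,0],"turn":0,"jaw":0.4},{"offset":[0.72,-0.975,0],"turn":0,"jaw":0.4},{"offset":[0.72,-0.975,0],"turn":0,"jaw":0.4}])

```text
clock: 7.55
tool_pos: [0.528, 0.1035, 0.1124]
eef_rot: [[0.915, 0.403, -0.003], [0.403, -0.915, 0.0], [-0.003, -0.001, -1.0]]
wrist_force: [0.7, -0.1, -3.2]
finger_gap: 0.787
gripper_force: 24.6
```

carry_out(targets=[{"offset":[0.72,-0.975,0],"turn":0,"jaw":0.4},{"offset":[0.72,-0.975,0],"turn":0,"jaw":0.4},{"offset":[0.34,-0.47,0],"turn":0,"jaw":0.4},{"offset":[0,0,0],"turn":0.6,"jaw":0.4},{"offset":[0,0,0],"turn":0.5,"jaw":0.4},{"offset":[0,0,0],"turn":0,"jaw":0.4},{"offset":[0,0,0],"turn":0,"jaw":0.4}])

```text
clock: 8.43
tool_pos: [0.5453, 0.1741, 0.1134]
eef_rot: [[0.975, 0.221, -0.001], [0.221, -0.975, -0.0], [-0.001, 0.0, -1.0]]
wrist_force: [1.1, 0.5, -3.8]
finger_gap: 0.792
gripper_force: 24.6
```

```bash
python3 snap.py w4; python3 snap.py s4 side
python3 - <<'E'
import cv2,numpy as np
a=cv2.imread('pics/w4.png');b=cv2.imread('pics/s4.png')[200:400,80:360]
cv2.imwrite('pics/v4.png',np.vstack([a[:300],cv2.resize(b,None,fx=1.45,fy=1.45)[:, :560] if 0 else cv2.copyMakeBorder(cv2.resize(b,None,fx=1.45,fy=1.45),0,0,0,560-406,0)]))
E
```

```text
8.475 [0.5454 0.1741 0.1136] [[0.975, 0.22, -0.001], [0.22, -0.975, -0.0], [-0.001, 0.0, -1.0]]
8.525 [0.5456 0.1741 0.1136] [[0.975, 0.22, -0.001], [0.22, -0.975, -0.0], [-0.001, -0.0, -1.0]]
```

View pics/v4.png

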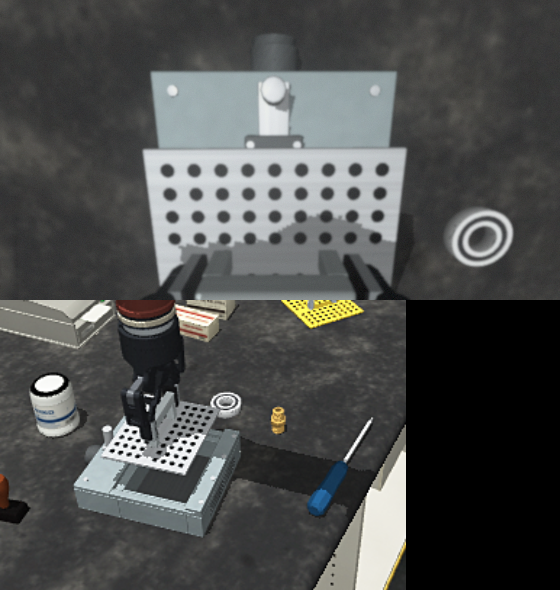

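Run:
```python
exec(open('m.py').read().split("def quad")[0])
w=pickle.load(open('pics/w4.pkl','rb'))
a=np.radians(12.8);R=np.array([[np.cos(a),-np.sin(a)],[np.sin(a),np.cos(a)]]);hc=np.array([.5315,.1715])
H=lambda uv,z:R.T@(onz(w,uv,z)[:2]-hc)
for n,uv,z in(("knob",(273,90),.086),("deckL",(151,71),.047),("deckR",(396,71),.047),("strapL",(246,141),.0575),("strapR",(303,141),.0575),("strapback",(275,136),.0575),("plateL",(144,150),.104),("plateR",(406,149),.104),("TCP",None,0)):
    print(n,H(uv,z) if uv else R.T@(np.array([.5456,.1741])-hc))
```

```text
knob [0.1034 0.0002]
deckL [0.1187 0.079 ]
deckR [ 0.1185 -0.0788]
strapL [0.0753 0.0181]
strapR [ 0.0752 -0.0191]
strapback [ 0.0784 -0.0008]
plateL [0.0736 0.0651]
plateR [ 0.0739 -0.0666]
TCP [ 0.0143 -0.0006]
```

carry_out(targets=[{"offset":[0.06,0,0.5],"turn":0,"jaw":0.4},{"offset":[0,0,0.6],"turn":0,"jaw":0.4},{"offset":[0,0,0.3],"turn":0,"jaw":0.4},{"offset":[0,0,0.1],"turn":0,"jaw":0.4},{"offset":[0,0,0],"turn":0,"jaw":0.4},{"offset":[0,0,0],"turn":0,"jaw":0.4}])

```text
clock: 9.28
tool_pos: [0.5476, 0.1747, 0.0767]
eef_rot: [[0.976, 0.22, 0.001], [0.22, -0.976, 0.0], [0.001, -0.0, -1.0]]
wrist_force: [-0.8, 0.8, -2.4]
finger_gap: 0.795
gripper_force: 24.6
```

carry_out(targets=[{"offset":[0,0,0.1],"turn":0,"jaw":0.4},{"offset":[0,0,0.1],"turn":0,"jaw":0.4},{"offset":[0,0,0],"turn":0,"jaw":0.4}])

```text
clock: 9.65
tool_pos: [0.547, 0.1747, 0.0716]
eef_rot: [[0.976, 0.22, -0.0], [0.22, -0.976, 0.0], [-0.0, -0.0, -1.0]]
wrist_force: [-1.7, 0.4, -0.5]
finger_gap: 0.794
gripper_force: 25.0
```

carry_out(targets=[{"offset":[0,0,0.1],"turn":0,"jaw":0.4},{"offset":[0,0,0],"turn":0,"jaw":0.4}])

```text
clock: 9.9
tool_pos: [0.5466, 0.1746, 0.069]
eef_rot: [[0.976, 0.22, -0.001], [0.22, -0.976, 0.0], [-0.001, -0.0, -1.0]]
wrist_force: [-4.5, -0.2, 4.0]
finger_gap: 0.791
gripper_force: 25.5
```

carry_out(targets=[{"offset":[0,0,0.08],"turn":0,"jaw":0.4},{"offset":[0,0,0],"turn":0,"jaw":0.4}])

```text
clock: 10.15
tool_pos: [0.5466, 0.1745, 0.0667]
eef_rot: [[0.976, 0.22, -0.001], [0.22, -0.976, -0.0], [-0.001, -0.0, -1.0]]
wrist_force: [-5.8, -1.1, 3.4]
finger_gap: 0.795
gripper_force: 25.7
```

```bash
python3 snap.py w5; python3 snap.py s5 side
python3 - <<'E'
import cv2,numpy as np
a=cv2.imread('pics/w5.png');b=cv2.imread('pics/s5.png')[255:375,110:270]
b=cv2.resize(b,(400,300))
cv2.imwrite('pics/v5.png',np.vstack([a[:280],cv2.copyMakeBorder(b,0,0,0,160,0)]))
E
```

```text
10.2 [0.5466 0.1745 0.0667] [[0.976, 0.22, -0.002], [0.22, -0.976, -0.0], [-0.002, -0.0, -1.0]]
10.25 [0.5466 0.1745 0.0667] [[0.976, 0.22, -0.002], [0.22, -0.976, -0.0], [-0.002, -0.0, -1.0]]
```

View pics/v5.png

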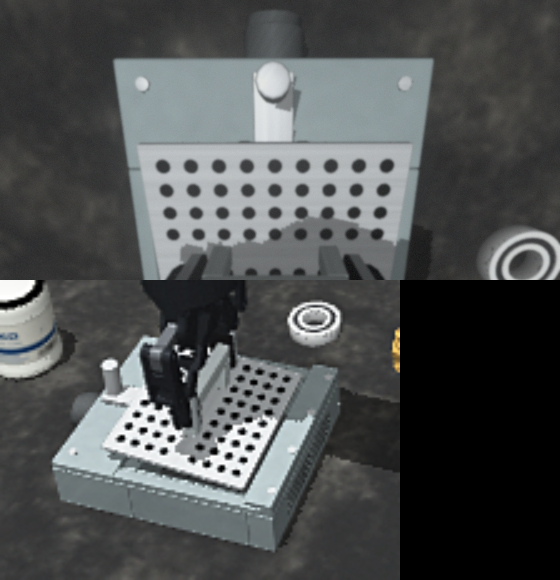

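carry_out(targets=[{"offset":[0,0,0.08],"turn":0,"jaw":0.4},{"offset":[0,0,0],"turn":0,"jaw":0.4}])

```text
clock: 10.5
tool_pos: [0.5465, 0.1745, 0.0646]
eef_rot: [[0.976, 0.22, -0.002], [0.22, -0.976, -0.0], [-0.002, -0.0, -1.0]]
wrist_force: [-5.5, -2.4, 3.5]
finger_gap: 0.789
gripper_force: 25.8
```

```bash
python3 snap.py w6
python3 - <<'E'
exec(open('m.py').read().split("def quad")[0])
w=pickle.load(open('pics/w6.pkl','rb'));im=cv2.imread('pics/w6.png')
g=cv2.cvtColor(im,6)
# plate rows of +x edge and side edge widths
for r in(150,160,200,240): print(r,[int(i) for i in np.where(np.abs(np.diff(g[r].astype(int)))>25)[0] if 100<i<440][:4],[int(i) for i in np.where(np.abs(np.diff(g[r].astype(int)))>25)[0] if 100<i<440][-3:])
for c in(150,200,350): print(c,np.where(np.abs(np.diff(g[100:180,c].astype(int)))>18)[0]+100)
E
```

```text
10.55 [0.5465 0.1745 0.0646] [[0.976, 0.22, -0.002], [0.22, -0.976, -0.0], [-0.002, -0.0, -1.0]]
150 [123, 422, 423] [123, 422, 423]
160 [124, 125, 154, 155] [394, 395, 421]
200 [130, 415, 416] [130, 415, 416]
240 [136, 396, 410, 411] [396, 410, 411]
150 [142]
200 [142]
350 [141]
```

carry_out(targets=[{"offset":[-0.12,0,0],"turn":0,"jaw":0.4},{"offset":[-0.14,0,0],"turn":0,"jaw":0.4},{"offset":[0,0,0],"turn":0,"jaw":0.4}])

```text
clock: 10.92
tool_pos: [0.5405, 0.1732, 0.0642]
eef_rot: [[0.976, 0.22, -0.001], [0.22, -0.976, -0.0], [-0.001, 0.0, -1.0]]
wrist_force: [-0.2, -0.2, -4.3]
finger_gap: 0.794
gripper_force: 25.0
```

carry_out(targets=[{"offset":[-0.1,0,0],"turn":0,"jaw":0.4},{"offset":[-0.1,0,0],"turn":0,"jaw":0.4},{"offset":[0,0,0],"turn":0,"jaw":0.4}])

```text
clock: 11.3
tool_pos: [0.5357, 0.1721, 0.0648]
eef_rot: [[0.976, 0.22, -0.0], [0.22, -0.976, -0.0], [-0.0, -0.0, -1.0]]
wrist_force: [0.0, 1.1, -3.6]
finger_gap: 0.794
gripper_force: 25.0
```

```bash
python3 snap.py w7; python3 snap.py s7 side; python3 snap.py c7 scene
python3 - <<'E'
import cv2,numpy as np
a=cv2.imread('pics/w7.png')[:280];r=lambda n,x,y:cv2.resize(cv2.imread(f'pics/{n}.png')[y:y+85,x:x+110],(385,298),interpolation=cv2.INTER_CUBIC)
cv2.imwrite('pics/v7.png',np.vstack([cv2.copyMakeBorder(a,0,0,0,210,0),np.hstack([r('s7',130,270),r('c7',145,115)])]))
E
```

```text
11.35 [0.5359 0.1722 0.0648] [[0.976, 0.22, 0.0], [0.22, -0.976, 0.0], [0.0, -0.0, -1.0]]
11.4 [0.5361 0.1722 0.0649] [[0.976, 0.22, 0.0], [0.22, -0.976, 0.0], [0.0, -0.0, -1.0]]
11.45 [0.5362 0.1722 0.0649] [[0.976, 0.22, 0.0], [0.22, -0.976, 0.0], [0.0, -0.0, -1.0]]
```

View pics/v7.png

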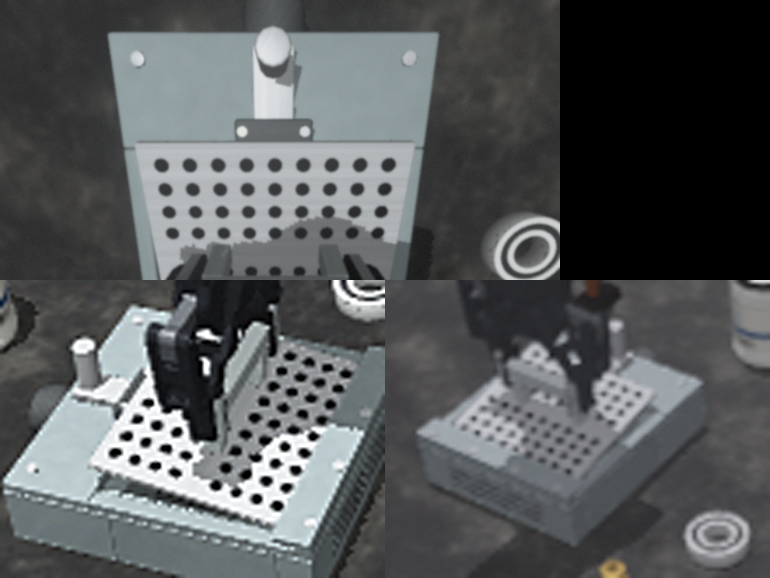

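carry_out(targets=[{"offset":[-0.12,0,0],"turn":0,"jaw":0.4},{"offset":[-0.1,0,0],"turn":0,"jaw":0.4},{"offset":[0,0,0],"turn":0,"jaw":0.4}])

```text
clock: 11.82
tool_pos: [0.5302, 0.1709, 0.0648]
eef_rot: [[0.976, 0.22, -0.001], [0.22, -0.976, 0.0], [-0.001, -0.0, -1.0]]
wrist_force: [-0.4, 0.3, -3.6]
finger_gap: 0.795
gripper_force: 25.0
```

carry_out(targets=[{"offset":[-0.1,0,0],"turn":0,"jaw":0.4},{"offset":[0,0,0],"turn":0,"jaw":0.4}])

```text
clock: 12.08
tool_pos: [0.5279, 0.1703, 0.0648]
eef_rot: [[0.976, 0.22, -0.0], [0.22, -0.976, -0.0], [-0.0, -0.0, -1.0]]
wrist_force: [-0.3, -0.1, -4.0]
finger_gap: 0.792
gripper_force: 25.0
```

carry_out(targets=[{"offset":[0,0,0.1],"turn":0,"jaw":0.4},{"offset":[0,0,0],"turn":0,"jaw":0.4}])

```text
clock: 12.32
tool_pos: [0.5284, 0.1705, 0.0624]
eef_rot: [[0.976, 0.22, 0.0], [0.22, -0.976, 0.0], [0.0, -0.0, -1.0]]
wrist_force: [-0.2, 0.5, -2.1]
finger_gap: 0.791
gripper_force: 25.1
```

carry_out(targets=[{"offset":[0.02,0,0.08],"turn":0,"jaw":0.4},{"offset":[0,0,0],"turn":0,"jaw":0.4}])

```text
clock: 12.58
tool_pos: [0.5297, 0.1707, 0.0608]
eef_rot: [[0.976, 0.22, 0.002], [0.22, -0.976, 0.001], [0.002, -0.0, -1.0]]
wrist_force: [0.3, -0.2, 0.3]
finger_gap: 0.792
gripper_force: 25.5
```

carry_out(targets=[{"offset":[0.04,0,0.07],"turn":0,"jaw":0.4},{"offset":[0,0,0],"turn":0,"jaw":0.4}])

```text
clock: 12.82
tool_pos: [0.5309, 0.171, 0.059]
eef_rot: [[0.976, 0.22, 0.003], [0.22, -0.976, 0.001], [0.003, 0.0, -1.0]]
wrist_force: [1.8, 0.6, 1.4]
finger_gap: 0.79
gripper_force: 25.6
```

carry_out(targets=[{"offset":[0.04,0,0.07],"turn":0,"jaw":0.4},{"offset":[0,0,0],"turn":0,"jaw":0.4}])

```text
clock: 13.08
tool_pos: [0.5317, 0.1712, 0.0571]
eef_rot: [[0.976, 0.22, 0.002], [0.22, -0.976, 0.0], [0.002, 0.0, -1.0]]
wrist_force: [3.0, 0.5, 2.5]
finger_gap: 0.792
gripper_force: 25.9
```

carry_out(targets=[{"offset":[0.03,0,0.06],"turn":0,"jaw":0.4},{"offset":[0,0,0],"turn":0,"jaw":0.4}])

```text
clock: 13.32
tool_pos: [0.5314, 0.171, 0.0552]
eef_rot: [[0.976, 0.22, -0.0], [0.22, -0.976, -0.0], [-0.0, 0.0, -1.0]]
wrist_force: [2.8, -0.1, 1.9]
finger_gap: 0.791
gripper_force: 25.9
```

```bash
python3 snap.py w8; python3 snap.py s8 side; python3 snap.py c8 scene
python3 - <<'E'
import cv2,numpy as np
a=cv2.imread('pics/w8.png')[:280];r=lambda n,x,y:cv2.resize(cv2.imread(f'pics/{n}.png')[y:y+85,x:x+110],(385,298),interpolation=cv2.INTER_CUBIC)
cv2.imwrite('pics/v8.png',np.vstack([cv2.copyMakeBorder(a,0,0,0,210,0),np.hstack([r('s8',130,270),r('c8',145,115)])]))
E
```

```text
13.375 [0.5313 0.171  0.0552] [[0.976, 0.22, -0.0], [0.22, -0.976, -0.0], [-0.0, 0.0, -1.0]]
13.425 [0.5312 0.171  0.0552] [[0.976, 0.22, -0.0], [0.22, -0.976, -0.0], [-0.0, 0.0, -1.0]]
13.475 [0.5312 0.171  0.0552] [[0.976, 0.22, -0.0], [0.22, -0.976, -0.0], [-0.0, 0.0, -1.0]]
```

View pics/v8.png

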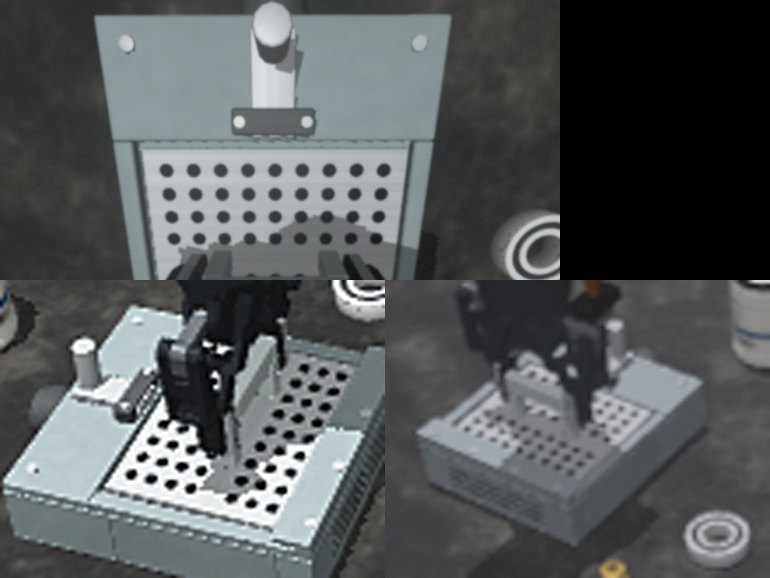

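carry_out(targets=[{"offset":[0.01,0,0.04],"turn":0,"jaw":0.4},{"offset":[0,0,0],"turn":0,"jaw":0.4}])

```text
clock: 13.72
tool_pos: [0.5317, 0.1711, 0.0543]
eef_rot: [[0.976, 0.22, 0.0], [0.22, -0.976, -0.0], [0.0, 0.0, -1.0]]
wrist_force: [3.7, 0.7, 2.4]
finger_gap: 0.792
gripper_force: 26.0
```

carry_out(targets=[{"offset":[0,0,0.04],"turn":0,"jaw":0.4},{"offset":[0,0,0],"turn":0,"jaw":0.4}])

```text
clock: 13.98
tool_pos: [0.5318, 0.1711, 0.054]
eef_rot: [[0.976, 0.22, 0.0], [0.22, -0.976, 0.0], [0.001, -0.0, -1.0]]
wrist_force: [2.3, 0.5, 7.5]
finger_gap: 0.797
gripper_force: 26.5
```

carry_out(targets=[{"offset":[0,0,0],"turn":0,"jaw":0.1},{"offset":[0,0,0],"turn":0,"jaw":0},{"offset":[0,0,0],"turn":0,"jaw":0},{"offset":[0,0,0],"turn":0,"jaw":0}])

```text
clock: 14.48
tool_pos: [0.5311, 0.1711, 0.053]
eef_rot: [[0.976, 0.22, -0.001], [0.22, -0.976, -0.0], [-0.001, -0.0, -1.0]]
wrist_force: [-0.0, -0.2, -0.9]
finger_gap: 1.001
gripper_force: 0.0
```

carry_out(targets=[{"offset":[0,0,-0.5],"turn":0,"jaw":0},{"offset":[0,0,-1],"turn":0,"jaw":0},{"offset":[0,0,-1],"turn":0,"jaw":0},{"offset":[0,0,-0.8],"turn":0,"jaw":0},{"offset":[0,0,0],"turn":0,"jaw":0},{"offset":[0,0,0],"turn":0,"jaw":0}])

```text
clock: 15.22
tool_pos: [0.5311, 0.1712, 0.1355]
eef_rot: [[0.976, 0.22, -0.001], [0.22, -0.976, 0.0], [-0.001, -0.0, -1.0]]
wrist_force: [-0.7, -0.5, 0.7]
finger_gap: 1.001
gripper_force: 0.0
```

```bash
python3 snap.py w9
python3 - <<'E'
exec(open('m.py').read().split("def quad")[0])
from plant import robot
w=pickle.load(open('pics/w9.pkl','rb'));im=cv2.imread('pics/w9.png')
a=np.radians(12.8);R=np.array([[np.cos(a),-np.sin(a)],[np.sin(a),np.cos(a)]]);hc=np.array([.5315,.1715])
Hp=lambda x,y,z:proj(w,[*(hc+R@[x,y]),z])
print("expect plate corners",Hp(.061,.067,.045),Hp(.061,-.067,.045),"wall",Hp(.063,0,.047),"knob",Hp(.104,0,.086))
m=((im.min(2)>115)&(im[:,:,0].astype(int)-im[:,:,2]<12)).astype(np.uint8)
g=cv2.cvtColor(im,6).astype(int)
for c in(180,220,330,370): print("col",c,[(int(r),int(g[r+1,c]-g[r,c])) for r in range(60,260) if abs(g[r+1,c]-g[r,c])>14][:14])
for r in(175,190): print("row",r,[(int(c),int(g[r,c+1]-g[r,c])) for c in range(100,450) if abs(g[r,c+1]-g[r,c])>14])
t=robot.state();T=t["tool_pos"]
k=np.array([*(hc+R@[.104,0]),.066]);print("to knob units",t["eef_rot"].T@(k-T)/.025)
E
```

```text
15.275 [0.5309 0.1711 0.1351] [[0.975, 0.22, -0.002], [0.22, -0.976, -0.0], [-0.002, -0.0, -1.0]]
expect plate corners [186.4787 138.2214] [362.1701 137.8362] wall [274.2918 135.4331] knob [273.9883  66.4459]
col 180 [(66, 23), (75, -17), (76, -33), (77, -15), (132, -17), (133, -18), (135, 15), (258, -15), (259, -23)]
col 220 [(134, 15), (139, 23), (148, -20), (149, -55), (150, -47), (151, -19), (155, 16), (156, 37), (157, 57), (158, 32), (164, -15), (165, -38), (166, -43), (167, -31)]
col 330 [(139, 28), (148, -36), (149, -51), (150, -41), (155, 17), (156, 41), (157, 46), (158, 35), (164, -22), (165, -38), (166, -42), (167, -30), (171, 20), (172, 38)]
col 370 [(132, -18), (134, 17), (211, -18), (212, -24)]
row 175 [(171, 25), (172, 37), (173, 27), (183, -25), (184, -34), (187, 18), (188, 18), (189, 30), (190, 39), (191, 16), (358, -17), (359, -23), (360, -24), (361, -28), (363, 31), (364, 24), (374, -22), (375, -36), (376, -28)]
row 190 [(172, 18), (173, 36), (174, 31), (184, -26), (185, -31), (186, -22), (188, 28), (189, 33), (190, 26), (191, 27), (204, -15), (221, -17), (225, 18), (242, 15), (255, -15), (259, 17), (273, -15), (289, -15), (294, 16), (308, -15), (311, 15), (328, 15), (341, -15), (357, -22), (358, -22), (359, -31), (360, -18), (362, 28), (363, 17), (373, -30), (374, -32)]
to knob units [ 4.1916 -0.015   2.7562]
```

Run:
```python
exec(open('m.py').read().split("def quad")[0])
w=pickle.load(open('pics/w9.pkl','rb'));g=cv2.cvtColor(cv2.imread('pics/w9.png'),6)
a=np.radians(12.8);R=np.array([[np.cos(a),-np.sin(a)],[np.sin(a),np.cos(a)]]);hc=np.array([.5315,.1715])
G=cv2.resize(g,None,fx=4,fy=4,interpolation=cv2.INTER_CUBIC)
b=cv2.adaptiveThreshold(G,255,cv2.ADAPTIVE_THRESH_MEAN_C,cv2.THRESH_BINARY_INV,81,12)
n,l,st,ce=cv2.connectedComponentsWithStats(b)
P=[]
for i in range(1,n):
    x,y,ww,hh,A=st[i]
    if 20<ww<50 and 20<hh<50 and A>.6*ww*hh and 190*4<ce[i][0]<360*4 and 140*4<ce[i][1]<270*4:
        P.append(R.T@(onz(w,ce[i]/4-.375,.045)[:2]-hc)*1000)
P=np.array(P);P=P[P[:,0].argsort()[::-1]]
k=np.split(P,np.where(np.diff(P[:,0])<-6)[0]+1)
for r in k: print(len(r),r[:,0].mean().round(2),np.sort(r[:,1]).round(1))
```

```text
9 49.36 [-55.8 -42.  -28.1 -14.4  -0.5  13.2  27.   40.8  54.6]
9 36.83 [-55.7 -41.9 -28.1 -14.4  -0.5  13.3  27.   40.8  54.7]
9 24.32 [-55.8 -41.9 -28.1 -14.3  -0.5  13.2  27.   40.9  54.6]
9 11.8 [-55.6 -41.9 -28.2 -14.4  -0.6  13.2  27.   40.9  54.6]
2 -13.11 [-55.7  54.8]
5 -25.96 [-55.7 -41.9 -28.1 -14.2  54.8]
9 -38.22 [-55.6 -41.8 -28.  -14.   -0.4  13.3  27.1  40.9  54.8]
```

carry_out(targets=[{"offset":[1,0,0],"turn":0,"jaw":0.2},{"offset":[1,0,0],"turn":0,"jaw":0.4},{"offset":[1,0,0],"turn":0,"jaw":0.4},{"offset":[1,0,0],"turn":0,"jaw":0.4},{"offset":[0.19,0,0],"turn":0,"jaw":0.4},{"offset":[0,0,0],"turn":0,"jaw":0.4},{"offset":[0,0,0],"turn":0,"jaw":0.4}])

```text
clock: 16.15
tool_pos: [0.6327, 0.194, 0.1355]
eef_rot: [[0.976, 0.22, -0.002], [0.22, -0.976, -0.0], [-0.002, -0.0, -1.0]]
wrist_force: [0.1, -0.1, 0.0]
finger_gap: 0.6
gripper_force: 0.0
```

carry_out(targets=[{"offset":[0,0,1],"turn":0,"jaw":0.4},{"offset":[0,0,1],"turn":0,"jaw":0.4},{"offset":[0,0,0.9],"turn":0,"jaw":0.4},{"offset":[0,0,0],"turn":0,"jaw":0.4},{"offset":[0,0,0],"turn":0,"jaw":0.7},{"offset":[0,0,0],"turn":0,"jaw":0.9},{"offset":[0,0,0],"turn":0,"jaw":1},{"offset":[0,0,0],"turn":0,"jaw":1},{"offset":[0,0,0],"turn":0,"jaw":1}], squeeze=20)

```text
clock: 17.27
tool_pos: [0.6344, 0.1952, 0.0647]
eef_rot: [[0.975, 0.22, 0.002], [0.22, -0.975, 0.002], [0.002, -0.001, -1.0]]
wrist_force: [-1.5, 1.0, 6.1]
finger_gap: 0.151
gripper_force: 20.9
```

carry_out(targets=[{"offset":[-0.15,0,0],"turn":0,"jaw":1},{"offset":[-0.2,0,0],"turn":0,"jaw":1},{"offset":[-0.2,0,0],"turn":0,"jaw":1},{"offset":[-0.15,0,0],"turn":0,"jaw":1},{"offset":[-0.06,0,0],"turn":0,"jaw":1},{"offset":[0,0,0],"turn":0,"jaw":1}])

```text
clock: 18.02
tool_pos: [0.618, 0.1914, 0.0648]
eef_rot: [[0.975, 0.22, 0.007], [0.22, -0.975, 0.002], [0.007, -0.001, -1.0]]
wrist_force: [4.4, 4.1, 5.6]
finger_gap: 0.155
gripper_force: 20.9
```

carry_out(targets=[{"offset":[-0.05,0,0],"turn":0,"jaw":1},{"offset":[0,0,0],"turn":0,"jaw":1}])

```text
clock: 18.27
tool_pos: [0.6179, 0.1914, 0.0649]
eef_rot: [[0.975, 0.22, 0.009], [0.22, -0.975, 0.003], [0.01, -0.001, -1.0]]
wrist_force: [5.6, 3.4, 3.7]
finger_gap: 0.154
gripper_force: 20.8
```

carry_out(targets=[{"offset":[-0.08,0,0],"turn":0,"jaw":1},{"offset":[-0.06,0,0],"turn":0,"jaw":1},{"offset":[0,0,0],"turn":0,"jaw":1}])

```text
clock: 18.65
tool_pos: [0.6179, 0.1914, 0.065]
eef_rot: [[0.975, 0.221, 0.017], [0.221, -0.975, 0.004], [0.017, 0.0, -1.0]]
wrist_force: [11.9, 6.2, -0.8]
finger_gap: 0.15
gripper_force: 20.3
```

carry_out(targets=[{"offset":[0.14,0,0],"turn":0,"jaw":1},{"offset":[0,0,0],"turn":0,"jaw":0.6},{"offset":[0,0,0],"turn":0,"jaw":0.4},{"offset":[0,0,0],"turn":0,"jaw":0.4},{"offset":[0,0,-1],"turn":0,"jaw":0.4},{"offset":[0,0,-1],"turn":0,"jaw":0.4},{"offset":[0,0,-1],"turn":0,"jaw":0.4},{"offset":[-1,0,-1],"turn":0,"jaw":0.4},{"offset":[-1,0,0],"turn":0,"jaw":0.4},{"offset":[-1,0,0],"turn":0,"jaw":0.4}])

```text
clock: 19.9
tool_pos: [0.5396, 0.1726, 0.1634]
eef_rot: [[0.976, 0.22, -0.001], [0.22, -0.976, -0.0], [-0.001, 0.0, -1.0]]
wrist_force: [0.3, 0.4, 0.2]
finger_gap: 0.596
gripper_force: 0.0
```

carry_out(targets=[{"offset":[-0.7,0,0],"turn":0,"jaw":0.4},{"offset":[0,0,0],"turn":0,"jaw":0.4},{"offset":[0,0,0],"turn":0,"jaw":0.4}])

```text
clock: 20.27
tool_pos: [0.5245, 0.1694, 0.1634]
eef_rot: [[0.976, 0.22, 0.001], [0.22, -0.976, -0.0], [0.001, 0.0, -1.0]]
wrist_force: [-0.2, 0.2, -0.4]
finger_gap: 0.602
gripper_force: 0.0
```

```bash
python3 snap.py wA
python3 - <<'E'
exec(open('m.py').read().split("def quad")[0])
w=pickle.load(open('pics/wA.pkl','rb'));im=cv2.imread('pics/wA.png');g=cv2.cvtColor(im,6)
a=np.radians(12.8);R=np.array([[np.cos(a),-np.sin(a)],[np.sin(a),np.cos(a)]]);hc=np.array([.5315,.1715])
Hp=lambda x,y,z:proj(w,[*(hc+R@[x,y]),z])
for x in(.086,.104): print("knob top expected",x,Hp(x,0,.086), "r px",Hp(x,.007,.086)-Hp(x,0,.086))
print("tip expected",Hp(.048,0,.051),"drawn",Hp(.066,0,.051),"plate edge",Hp(.0605,0,.045))
k=Hp(.095,0,.086).astype(int)
roi=g[k[1]-30:k[1]+30,k[0]-25:k[0]+25]
c=cv2.HoughCircles(cv2.resize(roi,None,fx=4,fy=4,interpolation=2),cv2.HOUGH_GRADIENT,1,40,param1=80,param2=15,minRadius=20,maxRadius=50)
print(None if c is None else [(k[0]-25+x/4,k[1]-30+y/4,r/4) for x,y,r in c[0][:4]])
x0=int(Hp(.06,0,.05)[0]);print("col profile",x0,[(r,int(g[r,x0])) for r in range(int(Hp(.115,0,.08)[1]),int(Hp(.03,0,.045)[1]),2)])
# holes
G=cv2.resize(g,None,fx=4,fy=4,interpolation=cv2.INTER_CUBIC)
b=cv2.adaptiveThreshold(G,255,cv2.ADAPTIVE_THRESH_MEAN_C,cv2.THRESH_BINARY_INV,81,12)
n,l,st,ce=cv2.connectedComponentsWithStats(b);P=[]
for i in range(1,n):
    x,y,ww,hh,A=st[i]
    if 14<ww<50 and 14<hh<50 and A>.6*ww*hh:
        p=R.T@(onz(w,ce[i]/4-.375,.045)[:2]-hc)*1000
        if abs(p[0])<60 and abs(p[1])<66:P.append(p)
P=np.array(P);P=P[P[:,0].argsort()[::-1]]
for r in np.split(P,np.where(np.diff(P[:,0])<-6)[0]+1): print(len(r),r[:,0].mean().round(2),np.sort(r[:,1]).round(1))
E
```

```text
20.325 [0.5247 0.1695 0.1633] [[0.976, 0.22, 0.001], [0.22, -0.976, -0.0], [0.001, 0.0, -1.0]]
knob top expected 0.086 [273.7614  91.8305] r px [-10.1339   0.0244]
knob top expected 0.104 [273.6747  63.2048] r px [-10.3891   0.0255]
tip expected [274.0391 144.5817] drawn [273.9739 122.2268] plate edge [274.011  129.0243]
[(np.float64(273.625), np.float64(91.625), np.float32(8.95))]
col profile 273 [(47, 124), (49, 124), (51, 129), (53, 169), (55, 201), (57, 206), (59, 207), (61, 205), (63, 205), (65, 204), (67, 206), (69, 206), (71, 209), (73, 210), (75, 210), (77, 208), (79, 205), (81, 232), (83, 248), (85, 250), (87, 250), (89, 250), (91, 251), (93, 250), (95, 250), (97, 250), (99, 241), (101, 159), (103, 157), (105, 182), (107, 138), (109, 141), (111, 141), (113, 143), (115, 142), (117, 142), (119, 144), (121, 217), (123, 249), (125, 250), (127, 250), (129, 250), (131, 249), (133, 249), (135, 249), (137, 249), (139, 249), (141, 248), (143, 212), (145, 153), (147, 235), (149, 248), (151, 245), (153, 223), (155, 132), (157, 104), (159, 118), (161, 205), (163, 240)]
8 49.17 [-55.8 -42.  -28.2  -0.7  13.2  27.   40.8  54.6]
9 36.83 [-55.8 -41.9 -28.1 -14.4  -0.5  13.2  27.   40.8  54.6]
9 24.31 [-55.8 -41.9 -28.1 -14.4  -0.5  13.3  27.   40.8  54.7]
8 11.88 [-41.9 -28.1 -14.3  -0.5  13.3  27.1  40.9  54.7]
4 -13.07 [-55.6 -42.8  41.9  54.7]
6 -25.5 [-55.7 -41.8 -28.1 -14.1  40.9  54.7]
8 -37.99 [-55.6 -41.8 -28.  -14.1  -0.9  13.8  41.   54.7]
1 -50.36 [-41.1]
```

```bash
python3 -c "
from plant import ticket
print(ticket.finish_job())"
```

```text
the job is handed in; nothing more can be done
None
```

The filter plate is tucked under the lip and measured flat on the ledge, the bolt is fully home (knob at x = 86 mm), and the job was handed in at about 20 s with the gripper clear. I gripped the handle by its ends rather than across the 12 mm as you specified, because the tool cannot tilt and the plate had to pivot in the grip.

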